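# Draw the rolling pin out of the utensil bin

## Robot

A 6-joint arm with a two-finger parallel gripper is mounted at the origin on a cart in front of the work surface, level with it; the furniture and walls round the work are solid. World frame = base frame: x ahead of the robot, y to its left, z up, the work surface at z = 0. Lengths are in m, angles in rad, forces in N, time in s.
With the tool pointing down it reaches from about 0.375 to 0.9 m from the base axis. Payload 3.1 kg.
Tool frame: the origin (TCP) lies at the very end of the fingers, on their centre line; the grasp point (between the pads) lies bot.hold_point_z behind it (bot.hold_point_z is the distance from the TCP to the grasp point, in m); z points along the fingers, y is the line along which they close (so a half turn about z gives the same grasp; the last joint's range is limited). The gripper opens to 87 mm and grips with 3 to 60 N. Pads are 19 mm wide; open, the fingers measure 117 mm over their backs; the gripper's body (75 mm by 190 mm) begins 51 mm behind the grasp point.
Start: joints at [-1.516, 0.527, 1.433, -0, 1.181, -0.178], TCP at [0.144, -0.608, 0.223] pointing down, gripper open.
Joint ranges: [-3.08, 3.08], [-0.75, 2.2], [0.22, 2.44], [-1.43, 4.57], [0, 2.65], [-2.85, 2.85]. Speed limits (rad/s): [2.79, 2.79, 3.14, 3.14, 3.14, 3.14].

## Interface

Orientations are given as a unit quaternion [x, y, z, w].
In Python, from rig import bot gives the robot as it stands.
- The arm moves only by the tool play_rows, never from a script. Its argument "series" is a list of rows, each an object of numbers: "fingers": the gripper command: -1 is fully open, 1 is shut, values between are in proportion; "dx", "dy", "dz": the shift along the tool's x, y, z in mm; "rx", "ry", "rz": the turn, a rotation vector about the tool's x, y, z in degrees. In form: [{"fingers": .., "dx": .., "dy": .., "dz": .., "rx": .., "ry": .., "rz": ..}, ...]. A call has 1 to 8 rows; each row is the pose to reach, as a shift and turn from the pose commanded when the call began, along the tool's axes at that moment; what a row does not reach only later rows make up. A row lasts 1/10 s, in which the tool goes at most 50 mm and 8.59 degrees, less where a joint would pass 70% of its speed; a pose out of reach is approached as far as the arm can. A call with a gripper value outside its range is refused whole. The fingers move at their own pace and stop on an object; "squeeze" is the grip in N (left out, the last holds). Time passes only in rows, so rows that repeat a pose let the fingers close. It gives the time, the measured TCP pose, the force, the opening and the grip force at its end, in the units of the state.
- bot.get_state(): the state, without advancing time (a new reading comes with each control period).
- bot.read_camera(name): name is "scene" or "top"; returns a dict with "img" (480x640x3 uint8, red, green, blue), "K" (3x3 intrinsics, pixels), "k1" (the pictures are not rectified: a ray, as slopes to the right and down, at radius r is drawn at 1 + k1 r^2 times it, then the intrinsics apply), "R" (3x3) and "t" (3): a world point X has camera coordinates R X + t. Camera axes: x right, y down, z forward; pixel columns grow to the right and rows downward; lengths in m; the calibration is good to about 2 mm. A picture is of the moment at which its call begins. There is no depth.
- bot.sign_off(): hands the job in; it is judged then, once.
The state is a dict: "time_s": time; "joint_pos": joint angles; "joint_vel": joint speeds; "joint_efforts": joint torques, N m; "tcp_pos": TCP position; "orientation": TCP orientation; "force": force on the tool from outside, world axes, zero at the start; "wrist_torque": the same for the moment, N m; "gripper_width": opening from 0.0 (shut) to 1.0 (fully open); "grasp_force": force on a finger pad.
Only numpy, scipy, OpenCV 4.12 (cv2) and the standard library are available. Lean on these libraries where they do the work, as an engineer would, in place of code of your own. Each camera call takes 0.05 s, during which the arm holds its last target. There are 200 camera calls.

## Task

The rolling pin is kept in the low grey utensil bin on the bench. Slide the bin's clear lid all the way back over the hood, then tip up the end of the pin that lies under the mouth and ease the pin out on the slant, because it is longer than the mouth, without forcing it against the bin. Finish still holding the pin in the gripper, level over the bin and a hand's breadth clear of its top, with the lid left open and the shaker, portion cup and tape roll beside the bin left where they stand.

Things in the scene. Friction and masses are not known exactly. Their poses are not given: they have to be found in the camera images.
- bin: Grey plastic utensil bin, fixed, 406 (own y) x 162 (x) x 113 mm high. Origin: middle of its footprint, on the bench; y runs along it to the hooded end, z up. Inside 150 mm wide, y -197 to +197 mm, floor at z 14 mm. Side walls 103 mm high; lid rails on them reach 113 mm and leave 144 mm free between. End wall at -y lower, top at z 92 mm. A 14 mm carrying lip juts from each end.
- hood_edge (a point): Middle of the lower edge of the hood, the fixed 3 mm sheet that roofs the bin's +y half: bin y +7 mm, z 100 mm. The hood runs from here to the +y end wall.
- bin_mouth (a point): Centre of the mouth, bin y -105 mm, z 103 mm. With the lid fully open the mouth runs from the lid's edge at bin y -13 mm to the -y end wall at -197 mm: 184 mm, shorter than the pin.
- pin_rest (a point): Bottom of the notch of the rest that carries the pin near its mouth end: bin y -123 mm, z 43 mm. The rest is 12 mm thick along y, 53 mm wide, its cheeks 53 mm high over the bench. Under the hood two 8 mm high ribs (bin y +47 to +147 mm) keep the pin's low end from rolling on the floor.
- lid (a joint): Travel of the clear 4 mm lid toward the bin's +y, over the hood: 0 = mouth closed, 0.19 m = fully open against its stop. It may start up to 0.06 m open. Drag about 1.5 N plus 4 N per m/s; it stays where it is left. Its top is at z 109 mm.
- lid_grip (a point): Point in the black upright grip bar in the middle of the lid: bar 90 mm along the bin's x, 14 mm thick along the bin's y, top at z 135 mm, 10 mm above this point; it stands on a 4 mm foot plate 30 mm wide, top at z 113 mm. Moves with the lid along the bin's y.
- rolling_pin: Plain pale wooden rolling pin without handles, 300 mm long, 30 mm thick, the last 40 mm at each end tapering to 20 mm; about 0.16 kg. Origin: its middle, on the axis; its y runs along it to the hooded end, x and z turn as it rolls. It starts along the bin's middle, sloping up 8 degrees from the floor under the hood to the rest; about 120 mm of it are under the hood.
- pin_hood_end (a point): Centre of the end face of the pin that starts under the hood, low.
- pin_mouth_end (a point): Centre of the end face of the pin that starts under the mouth, high.
- shaker: Bystander: grey flour shaker, 67 mm across, 110 mm high, left of the bin; origin at its foot.
- cup: Bystander: small tan portion cup, 56 mm across, 32 mm high, right of the bin; origin at its foot.
- tape: Bystander: roll of masking tape lying flat, 96 mm across, 25 mm high, right of the bin; origin at its underside.

How it is judged:
By the outcome, as a careful person would: the job done as asked, in the order asked, and still so for the second after the job is handed in, while the arm keeps its last pose, push and grip.
It also fails if it takes over 48 s, if anything falls off the work surface, if the arm or the gripper's body presses on something with over 40 N, if the wrist force passes 120 N, or if a joint passes its speed limit or range.

## Working session

There is one attempt and no reset: what is moved stays moved. The work goes in short steps, Python scripts to look and compute and a tool call to move; the robot and the scene stay as the last step left them, time stands still between calls to the robot, and variables do not carry over. Pictures are saved under pics/ and viewed, at most 10 in all, crops included, and the job is handed in when it is done.

Besides the shell and the picture viewer there is one more tool, called after "Call:" in YAML: its name, and indented under it one key for each argument. play_rows: Moves the arm, as the interface text tells. Its arguments: {"type":"object","properties":{"series":{"type":"array"},"squeeze":{"type":"number"}},"required":["series"]}

```bash
mkdir -p pics; ls; python3 - <<'E'
from rig import bot
import cv2
s=bot.get_state(); print({k:s[k] for k in('time_s','tcp_pos','orientation','gripper_width')},bot.hold_point_z)
for n in('scene','top'):
    c=bot.read_camera(n); cv2.imwrite(f'pics/{n}0.png',c['img'][:,:,::-1])
    print(n,c['K'],c['k1'],c['R'],c['t'],-c['R'].T@c['t'])
E
```

```text
pics
{'time_s': 0.0, 'tcp_pos': array([ 0.14419345, -0.60738372,  0.22155534]), 'orientation': array([ 9.93230604e-01,  1.16154048e-01,  6.87082307e-05, -1.09563526e-03]), 'gripper_width': 1.000595197017489} 0.0187
scene [[565.40099065   0.         317.76459603]
 [  0.         565.40099065 242.58260186]
 [  0.           0.           1.        ]] -0.13890082819510466 [[ 0.83633942 -0.5479701  -0.01628318]
 [-0.41048045 -0.60625527 -0.68114635]
 [ 0.36337607  0.57635347 -0.73196619]] [-0.4023535   0.26099275  1.53089867] [-0.11265542 -0.94458822  1.29178873]
top [[533.50067974   0.         314.74404068]
 [  0.         533.50067974 236.39663653]
 [  0.           0.           1.        ]] -0.1406549538807217 [[ 0.00834074 -0.99996439 -0.00128799]
 [-0.99830441 -0.00825267 -0.05762122]
 [ 0.05760854  0.00176641 -0.99833769]] [-0.0357862   0.45345344  1.46483554] [ 0.36859601 -0.03463023  1.48848298]
```

View pics/scene0.png

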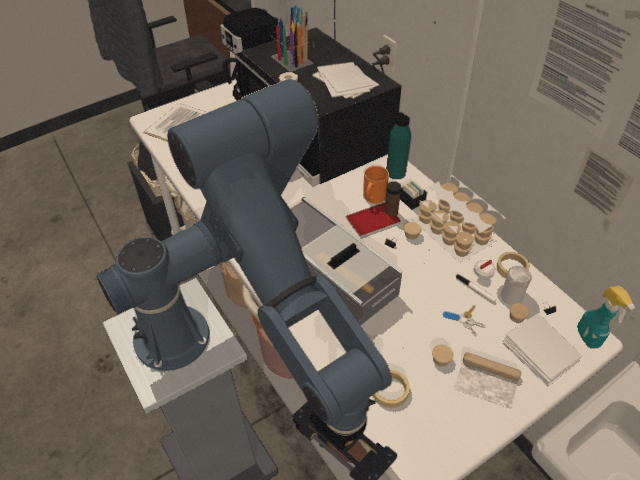

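View pics/top0.png

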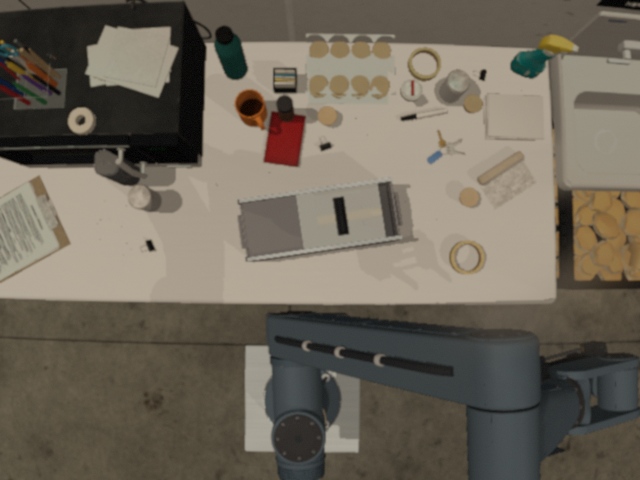

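The scene view shows the bin around (345,265) with its black grip bar at about (344,256). The top view shows the bin from (240,200) to (402,240), mouth end to the right and bar at (341,216). The bystanders stand right, at (468,257) and (470,197), and left, at (140,197).

```bash
cat > h.py <<'E'
import numpy as np, cv2
from scipy.spatial.transform import Rotation as Ro
def cam(n,bot): return bot.read_camera(n)
def ray(c,uv):
    d=np.array([c['k1'],0,0,0,0.])
    p=cv2.undistortPoints(np.array([[uv]],float),c['K'],d)[0,0]
    r=c['R'].T@np.array([p[0],p[1],1]); return -c['R'].T@c['t'],r/np.linalg.norm(r)
def at_z(c,uv,z):
    o,r=ray(c,uv); return o+r*(z-o[2])/r[2]
def tri(*cu):
    A=0;b=0
    for c,uv in cu:
        o,r=ray(c,uv); M=np.eye(3)-np.outer(r,r); A=A+M; b=b+M@o
    X=np.linalg.solve(A,b); return X,[np.linalg.norm((np.eye(3)-np.outer(ray(c,u)[1],ray(c,u)[1]))@(X-c['t']*0-ray(c,u)[0])) for c,u in cu]
def proj(c,X):
    return cv2.projectPoints(np.atleast_2d(np.asarray(X,float)),cv2.Rodrigues(c['R'])[0],c['t'],c['K'],np.array([c['k1'],0,0,0,0.]))[0][:,0]
def B(o,th,p): # bin->world
    p=np.atleast_2d(p); return np.c_[p[:,:2]@np.array([[np.cos(th),np.sin(th)],[-np.sin(th),np.cos(th)]]),p[:,2]]+[o[0],o[1],0]
E
python3 - <<'E'
import cv2,numpy as np
a=cv2.imread('pics/top0.png');b=cv2.imread('pics/scene0.png')
A=cv2.resize(a[175:270,235:415],None,fx=3,fy=3,interpolation=2)
Bc=cv2.resize(b[190:330,285:410],None,fx=2,fy=2,interpolation=2)
o=np.zeros((600,800,3),np.uint8);o[:285,:540]=A;o[290:570,:250]=Bc
T=cv2.resize(a[150:280,440:540],None,fx=2,fy=2,interpolation=2);o[290:550,300:500]=T
cv2.imwrite('pics/crop0.png',o)
for n,im,box in(('top',a,(325,190,360,245)),('scene',b,(320,235,370,275))):
    x0,y0,x1,y1=box;g=im[y0:y1,x0:x1].max(2);m=(g<50).astype(np.uint8)
    k,l,s,c=cv2.connectedComponentsWithStats(m)
    for i in range(1,k):
        if s[i,4]>20: print(n,c[i]+[x0,y0],s[i])
E
```

```text
top [340.65175719 215.60702875] [  9   8  14  36 313]
scene [343.11784512 255.95959596] [  8   9  31  25 297]
```

View pics/crop0.png

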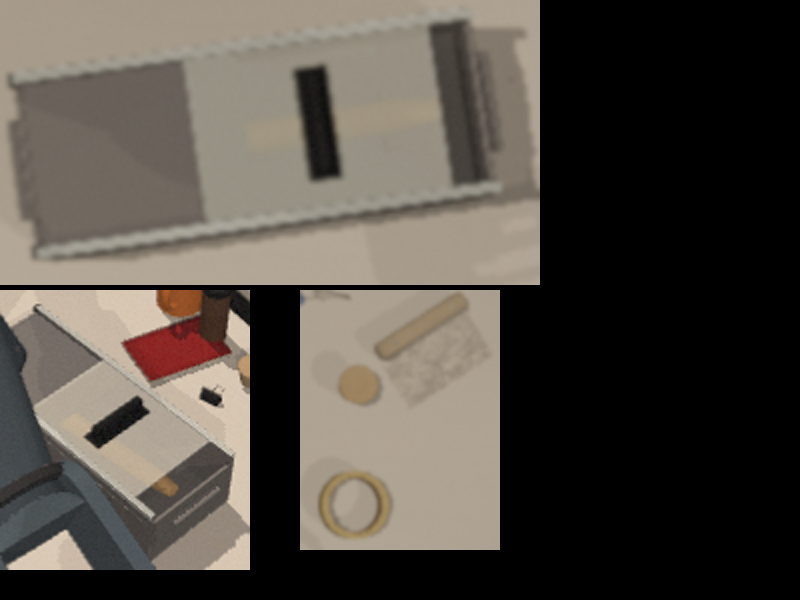

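```bash
python3 - <<'E'
from rig import bot; from h import *; from scipy.optimize import least_squares
t=cam('top',bot);s=cam('scene',bot)
px=[(239,200.7),(390.7,180.7),(247,260),(401,237)]
W=np.array([at_z(t,p,.113) for p in px]);print(W.round(4))
print('edges',np.linalg.norm(W[0]-W[1]),np.linalg.norm(W[2]-W[3]),np.linalg.norm(W[0]-W[2]),np.linalg.norm(W[1]-W[3]))
L=np.array([[.081,.203,.113],[.081,-.203,.113],[-.081,.203,.113],[-.081,-.203,.113]])
r=least_squares(lambda v:(proj(t,B(v[:2],v[2],L))-px).ravel(),[.54,0,0]);v=r.x
print('bin',v,np.degrees(v[2]),r.fun.round(1))
print('scene corners proj',proj(s,B(v[:2],v[2],L)).round(1))
X,e=tri((t,(340.65,215.6)),(s,(343.1,256)));print('bar',X,e)
d=X-[v[0],v[1],0];c,q=np.cos(v[2]),np.sin(v[2]);print('bar in bin',c*d[0]+q*d[1],-q*d[0]+c*d[1])
a=at_z(t,(340.65,215.6),.128);d=a-[v[0],v[1],0];print('bar z.128 in bin',c*d[0]+q*d[1],-q*d[0]+c*d[1],a)
for p,z in(((470,197),.032),((467.5,257.5),.012),((140,197),.11)):print(at_z(t,p,z))
st=bot.get_state();print(Ro.from_quat(st['orientation']).as_matrix().round(3))
E
```

```text
[[ 0.5394  0.1657  0.113 ]
 [ 0.5952 -0.2292  0.113 ]
 [ 0.3855  0.1423  0.113 ]
 [ 0.4482 -0.2557  0.113 ]]
edges 0.398758359649188 0.4029167979507446 0.15568960204452936 0.14930383613798578
bin [ 0.49217947 -0.04426506  0.15068332] 8.633518380805763 [-1.1 -0.9  1.4 -2.8 -0.8  1.5  0.5  2.2]
scene corners proj [[303.7 197. ]
 [401.4 271.2]
 [262.3 222.3]
 [359.  303.7]]
bar [ 0.5025953  -0.09890598  0.11343995] [np.float64(0.00019726319502705712), np.float64(0.00019726319502712486)]
bar in bin 0.00209545006322278 -0.05558532872935044
bar z.128 in bin 0.000639418390639631 -0.05457948241333894 [ 0.50100478 -0.0981301   0.128     ]
[ 0.56597618 -0.46298481  0.032     ]
[ 0.39817717 -0.45997144  0.012     ]
[0.54865069 0.43066336 0.11      ]
[[ 0.973  0.231 -0.   ]
 [ 0.231 -0.973  0.001]
 [ 0.    -0.001 -1.   ]]
```

```bash
cat >> h.py <<'E'
O=(.4922,-.0443);TH=.1507
def go(st,p,yaw,lean=0,binframe=True):
    """print shift(mm)/turn(deg) in tool axes to TCP p; yaw = bin-frame angle of tool y (deg), lean = pin tilt (deg), mouth end up"""
    P=B(O,TH,p)[0] if binframe else np.array(p)
    y=np.deg2rad(yaw);Y=np.array([np.cos(y),np.sin(y),0]);Z=np.array([0,0,-1.]);X=np.cross(Y,Z)
    M=Ro.from_euler('z',TH)*Ro.from_euler('x',-lean,degrees=True)*Ro.from_matrix(np.c_[X,Y,Z])
    C=Ro.from_quat(st['orientation'])
    print('d',(C.inv().apply(P-st['tcp_pos'])*1000).round(1),'r',np.degrees((C.inv()*M).as_rotvec()).round(2),'world',P.round(4))
def inbin(P):
    return B((0,0),-TH,np.array(P)-[O[0],O[1],0])[0]
E
python3 - <<'E'
from rig import bot; from h import *
st=bot.get_state()
go(st,(0,-.0548,.19),-90); print(inbin(st['tcp_pos']))
E
```

```text
d [ 464.1 -413.2   32.6] r [-0.08 -0.01  4.71] world [ 0.5004 -0.0985  0.19  ]
[-0.4286406  -0.50475778  0.22193434]
```

Call:
play_rows:
  series:
    - {"fingers": -1, "dx": 464, "dy": -413, "dz": 10, "rz": 4.7}
    - {"fingers": -1, "dx": 464, "dy": -413, "dz": 10, "rz": 4.7}
    - {"fingers": -1, "dx": 464, "dy": -413, "dz": 10, "rz": 4.7}
    - {"fingers": -1, "dx": 464, "dy": -413, "dz": 10, "rz": 4.7}
    - {"fingers": -1, "dx": 464, "dy": -413, "dz": 10, "rz": 4.7}
    - {"fingers": -1, "dx": 464, "dy": -413, "dz": 10, "rz": 4.7}
    - {"fingers": -1, "dx": 464, "dy": -413, "dz": 10, "rz": 4.7}
    - {"fingers": -1, "dx": 464, "dy": -413, "dz": 10, "rz": 4.7}

```text
$.series[0]: bad value
```

```bash
python3 - <<'E'
from rig import bot; from h import *
st=bot.get_state();print(st['tcp_pos'],st['force'],st['joint_pos'].round(2))
go(st,(0,-.0548,.17),-90)
E
```

```text
[ 0.14419691 -0.60768888  0.22193434] [ 0.16733541  0.93673966 -0.30381967] [-1.52  0.53  1.43 -0.    1.18 -0.18]
d [ 464.1 -413.2   52.6] r [-0.08 -0.01  4.71] world [ 0.5004 -0.0985  0.17  ]
```

Call:
play_rows:
  series:
    - {"fingers": -1, "dx": 464, "dy": -413, "dz": 10, "rx": 0, "ry": 0, "rz": 4.7}
    - {"fingers": -1, "dx": 464, "dy": -413, "dz": 10, "rx": 0, "ry": 0, "rz": 4.7}
    - {"fingers": -1, "dx": 464, "dy": -413, "dz": 10, "rx": 0, "ry": 0, "rz": 4.7}
    - {"fingers": -1, "dx": 464, "dy": -413, "dz": 10, "rx": 0, "ry": 0, "rz": 4.7}
    - {"fingers": -1, "dx": 464, "dy": -413, "dz": 10, "rx": 0, "ry": 0, "rz": 4.7}
    - {"fingers": -1, "dx": 464, "dy": -413, "dz": 10, "rx": 0, "ry": 0, "rz": 4.7}
    - {"fingers": -1, "dx": 464, "dy": -413, "dz": 10, "rx": 0, "ry": 0, "rz": 4.7}
    - {"fingers": -1, "dx": 464, "dy": -413, "dz": 10, "rx": 0, "ry": 0, "rz": 4.7}

```text
time_s: 1.0
tcp_pos: [0.3743, -0.2787, 0.2162]
orientation: [0.997, 0.075, 0.0, 0.0]
force: [0.3, -0.1, 1.1]
gripper_width: 0.999
grasp_force: 0.0
```

```bash
python3 - <<'E'
from rig import bot; from h import *
st=bot.get_state()
go(st,(0,-.0548,.16),-90)
E
```

```text
d [ 151.6 -159.4   56.2] r [ 0.01 -0.01 -0.03] world [ 0.5004 -0.0985  0.16  ]
```

Call:
play_rows:
  series:
    - {"fingers": -1, "dx": 152, "dy": -159, "dz": 20, "rx": 0, "ry": 0, "rz": 0}
    - {"fingers": -1, "dx": 152, "dy": -159, "dz": 20, "rx": 0, "ry": 0, "rz": 0}
    - {"fingers": -1, "dx": 152, "dy": -159, "dz": 20, "rx": 0, "ry": 0, "rz": 0}
    - {"fingers": -1, "dx": 152, "dy": -159, "dz": 56, "rx": 0, "ry": 0, "rz": 0}
    - {"fingers": -1, "dx": 152, "dy": -159, "dz": 56, "rx": 0, "ry": 0, "rz": 0}
    - {"fingers": -1, "dx": 152, "dy": -159, "dz": 56, "rx": 0, "ry": 0, "rz": 0}
    - {"fingers": -1, "dx": 152, "dy": -159, "dz": 56, "rx": 0, "ry": 0, "rz": 0}

```text
time_s: 1.7
tcp_pos: [0.4998, -0.1, 0.1597]
orientation: [0.997, 0.076, -0.001, -0.0]
force: [0.1, 0.1, -0.2]
gripper_width: 0.998
grasp_force: 0.0
```

```bash
python3 - <<'E'
from rig import bot; from h import *
st=bot.get_state();print(st['joint_pos'].round(2))
go(st,(0,-.0548,.119),-90)
c=cam('scene',bot);i=cv2.resize(c['img'][180:330,280:420],None,fx=4,fy=4,interpolation=2)
cv2.imwrite('pics/hover.png',i[:,:,::-1])
E
```

```text
[-0.42  0.47  1.78 -0.    0.89  1.  ]
d [ 0.9 -1.4 40.7] r [-0.02  0.07  0.12] world [ 0.5004 -0.0985  0.119 ]
```

View pics/hover.png

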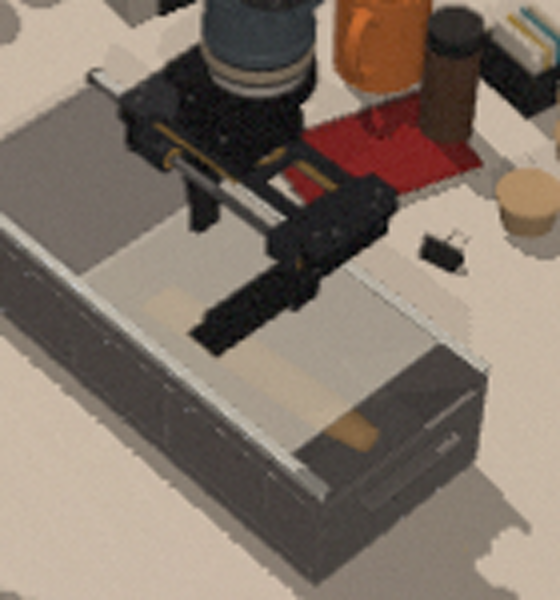

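The fingers straddle the bar (bar visible at crop (205,345)–(310,285)), and the pin's mouth end shows at (365,435) under the partly open lid. I will descend and grip.

Call:
play_rows:
  series:
    - {"fingers": -1, "dx": 1, "dy": -1, "dz": 25, "rx": 0, "ry": 0, "rz": 0}
    - {"fingers": -1, "dx": 1, "dy": -1, "dz": 40, "rx": 0, "ry": 0, "rz": 0}
    - {"fingers": -1, "dx": 1, "dy": -1, "dz": 40, "rx": 0, "ry": 0, "rz": 0}
    - {"fingers": 1, "dx": 1, "dy": -1, "dz": 40, "rx": 0, "ry": 0, "rz": 0}
    - {"fingers": 1, "dx": 1, "dy": -1, "dz": 40, "rx": 0, "ry": 0, "rz": 0}
    - {"fingers": 1, "dx": 1, "dy": -1, "dz": 40, "rx": 0, "ry": 0, "rz": 0}
    - {"fingers": 1, "dx": 1, "dy": -1, "dz": 40, "rx": 0, "ry": 0, "rz": 0}
    - {"fingers": 1, "dx": 1, "dy": -1, "dz": 40, "rx": 0, "ry": 0, "rz": 0}
  squeeze: 15

```text
time_s: 2.55
tcp_pos: [0.501, -0.0994, 0.1206]
orientation: [0.997, 0.075, 0.0, 0.0]
force: [-0.6, 0.4, 0.3]
gripper_width: 0.633
grasp_force: 0.0
```

Call:
play_rows:
  series:
    - {"fingers": 1, "dx": 0, "dy": 0, "dz": 0, "rx": 0, "ry": 0, "rz": 0}
    - {"fingers": 1, "dx": 0, "dy": 0, "dz": 0, "rx": 0, "ry": 0, "rz": 0}
    - {"fingers": 1, "dx": 0, "dy": 0, "dz": 0, "rx": 0, "ry": 0, "rz": 0}
    - {"fingers": 1, "dx": 0, "dy": 0, "dz": 0, "rx": 0, "ry": 0, "rz": 0}
    - {"fingers": 1, "dx": 0, "dy": 0, "dz": 0, "rx": 0, "ry": 0, "rz": 0}
    - {"fingers": 1, "dx": 0, "dy": 0, "dz": 0, "rx": 0, "ry": 0, "rz": 0}
    - {"fingers": 1, "dx": 0, "dy": 0, "dz": 0, "rx": 0, "ry": 0, "rz": 0}
    - {"fingers": 1, "dx": 0, "dy": 0, "dz": 0, "rx": 0, "ry": 0, "rz": 0}

```text
time_s: 3.35
tcp_pos: [0.5008, -0.0993, 0.1201]
orientation: [0.997, 0.075, -0.0, 0.0]
force: [0.1, -0.8, -0.0]
gripper_width: 0.163
grasp_force: 15.0
```

Call:
play_rows:
  series:
    - {"fingers": 1, "dx": 0, "dy": -15, "dz": 0, "rx": 0, "ry": 0, "rz": 0}
    - {"fingers": 1, "dx": 0, "dy": -35, "dz": 0, "rx": 0, "ry": 0, "rz": 0}
    - {"fingers": 1, "dx": 0, "dy": -55, "dz": 0, "rx": 0, "ry": 0, "rz": 0}
    - {"fingers": 1, "dx": 0, "dy": -75, "dz": 0, "rx": 0, "ry": 0, "rz": 0}
    - {"fingers": 1, "dx": 0, "dy": -95, "dz": 0, "rx": 0, "ry": 0, "rz": 0}
    - {"fingers": 1, "dx": 0, "dy": -110, "dz": 0, "rx": 0, "ry": 0, "rz": 0}
    - {"fingers": 1, "dx": 0, "dy": -120, "dz": 0, "rx": 0, "ry": 0, "rz": 0}
    - {"fingers": 1, "dx": 0, "dy": -120, "dz": 0, "rx": 0, "ry": 0, "rz": 0}

```text
time_s: 4.15
tcp_pos: [0.4824, 0.021, 0.1201]
orientation: [0.997, 0.076, -0.0, -0.001]
force: [0.4, 1.0, -1.4]
gripper_width: 0.164
grasp_force: 15.0
```

```bash
python3 - <<'E'
from rig import bot; from h import *
st=bot.get_state();print(inbin(st['tcp_pos']),st['grasp_force'],inbin([.5008,-.0993,.12]))
E
```

```text
[9.86730711e-05 6.60143985e-02 1.20081458e-01] 15.000299960374832 [ 0.00024537 -0.05566776  0.12      ]
```

Call:
play_rows:
  series:
    - {"fingers": 1, "dx": 0, "dy": -5, "dz": 0, "rx": 0, "ry": 0, "rz": 0}
    - {"fingers": 1, "dx": 0, "dy": -10, "dz": 0, "rx": 0, "ry": 0, "rz": 0}
    - {"fingers": 1, "dx": 0, "dy": -14, "dz": 0, "rx": 0, "ry": 0, "rz": 0}
    - {"fingers": 1, "dx": 0, "dy": -17, "dz": 0, "rx": 0, "ry": 0, "rz": 0}
    - {"fingers": 1, "dx": 0, "dy": -20, "dz": 0, "rx": 0, "ry": 0, "rz": 0}
    - {"fingers": 1, "dx": 0, "dy": -22, "dz": 0, "rx": 0, "ry": 0, "rz": 0}
    - {"fingers": 1, "dx": 0, "dy": -22, "dz": 0, "rx": 0, "ry": 0, "rz": 0}

```text
time_s: 4.85
tcp_pos: [0.4793, 0.0415, 0.1201]
orientation: [0.997, 0.075, -0.0, -0.0]
force: [0.2, 0.5, -0.8]
gripper_width: 0.161
grasp_force: 15.0
```

Call:
play_rows:
  series:
    - {"fingers": 1, "dx": 0, "dy": -3, "dz": 0, "rx": 0, "ry": 0, "rz": 0}
    - {"fingers": 1, "dx": 0, "dy": -6, "dz": 0, "rx": 0, "ry": 0, "rz": 0}
    - {"fingers": 1, "dx": 0, "dy": -6, "dz": 0, "rx": 0, "ry": 0, "rz": 0}

```text
time_s: 5.15
tcp_pos: [0.4783, 0.0475, 0.1201]
orientation: [0.997, 0.075, -0.0, -0.0]
force: [-0.4, 0.0, -2.5]
gripper_width: 0.16
grasp_force: 15.0
```

Call:
play_rows:
  series:
    - {"fingers": 1, "dx": 0, "dy": -3, "dz": 0, "rx": 0, "ry": 0, "rz": 0}
    - {"fingers": 1, "dx": 0, "dy": -6, "dz": 0, "rx": 0, "ry": 0, "rz": 0}
    - {"fingers": 1, "dx": 0, "dy": -6, "dz": 0, "rx": 0, "ry": 0, "rz": 0}

```text
time_s: 5.45
tcp_pos: [0.4783, 0.0479, 0.1201]
orientation: [0.997, 0.078, -0.0, 0.005]
force: [-2.9, -23.0, -3.1]
gripper_width: 0.159
grasp_force: 15.0
```

```bash
python3 - <<'E'
from rig import bot; from h import *
st=bot.get_state();print(inbin(st['tcp_pos']),st['force'])
c=cam('top',bot);a=cv2.resize(c['img'][170:275,225:415],None,fx=4,fy=4,interpolation=2);cv2.imwrite('pics/lid.png',a[:,:,::-1])
for x in(-.04,.04): print('lid edge open expected px in crop',(proj(c,B(O,TH,(x,-.013,.109)))-[225,170])*4)
E
```

```text
[0.00014082 0.093207   0.12005549] [ -2.85463373 -23.02750952  -3.12463953]
lid edge open expected px in crop [[406.86980138 256.10645188]]
lid edge open expected px in crop [[389.2308762  134.54451958]]
```

View pics/lid.png

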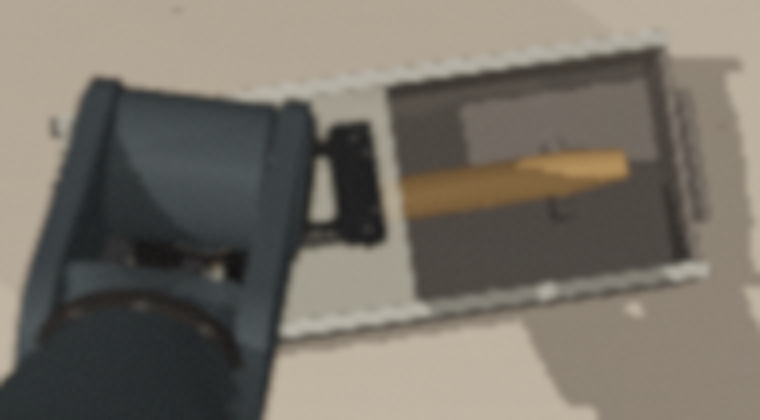

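The lid is against its stop (23 N, bar at bin y +93 mm). Its edge at crop (391,135)–(410,256) matches the predicted fully-open line, and the pin lies in the mouth from (405,197) to (628,165).

Call:
play_rows:
  series:
    - {"fingers": 1, "dx": 0, "dy": 5, "dz": 0, "rx": 0, "ry": 0, "rz": 0}
    - {"fingers": -0.4, "dx": 0, "dy": 5, "dz": 0, "rx": 0, "ry": 0, "rz": 0}
    - {"fingers": -0.4, "dx": 0, "dy": 5, "dz": 0, "rx": 0, "ry": 0, "rz": 0}
    - {"fingers": -0.4, "dx": 0, "dy": 5, "dz": 0, "rx": 0, "ry": 0, "rz": 0}
    - {"fingers": -0.4, "dx": 0, "dy": 5, "dz": -25, "rx": 0, "ry": 0, "rz": 0}
    - {"fingers": -0.4, "dx": 0, "dy": 5, "dz": -60, "rx": 0, "ry": 0, "rz": 0}
    - {"fingers": -0.4, "dx": 0, "dy": 5, "dz": -70, "rx": 0, "ry": 0, "rz": 0}

```text
time_s: 6.2
tcp_pos: [0.4805, 0.0484, 0.193]
orientation: [0.997, 0.076, 0.003, 0.0]
force: [0.3, 0.5, -0.8]
gripper_width: 0.617
grasp_force: 0.0
```

```bash
python3 - <<'E'
from rig import bot; from h import *
c=cam('top',bot);st=bot.get_state()
print(inbin(st['tcp_pos']),st['gripper_width'])
u=lambda p:(p[0]/4+225,p[1]/4+170)
for p,z in(((627,165),.0645),((405,197.5),.044),((550,151),.053),((560,211),.053)):print(inbin(at_z(c,u(p),z)))
go(st,(0,-.100,.18),0)
E
```

```text
[0.00243186 0.09335016 0.19324068] 0.6511481869578045
[ 0.00230916 -0.16957296  0.0645    ]
[ 0.00346775 -0.0193955   0.044     ]
[ 0.02007248 -0.12081566  0.053     ]
[-0.02118716 -0.12148849  0.053     ]
d [ -2.7 193.3  13.6] r [  0.38  -0.23 -89.95] world [ 0.5072 -0.1432  0.18  ]
```

Call:
play_rows:
  series:
    - {"fingers": -0.4, "dx": -1, "dy": 30, "dz": 0, "rx": 0, "ry": 0, "rz": -8.5}
    - {"fingers": -0.4, "dx": -1, "dy": 60, "dz": 0, "rx": 0, "ry": 0, "rz": -17}
    - {"fingers": -0.4, "dx": -1, "dy": 95, "dz": 0, "rx": 0, "ry": 0, "rz": -25.5}
    - {"fingers": -0.4, "dx": -1, "dy": 130, "dz": 0, "rx": 0, "ry": 0, "rz": -34}
    - {"fingers": -0.4, "dx": -1, "dy": 165, "dz": 0, "rx": 0, "ry": 0, "rz": -42.5}
    - {"fingers": -0.4, "dx": -1, "dy": 190, "dz": 0, "rx": 0, "ry": 0, "rz": -51}
    - {"fingers": -0.4, "dx": -1, "dy": 193, "dz": 0, "rx": 0, "ry": 0, "rz": -59.5}
    - {"fingers": -0.4, "dx": -1, "dy": 193, "dz": 0, "rx": 0, "ry": 0, "rz": -68}

```text
time_s: 7.05
tcp_pos: [0.5061, -0.1438, 0.1888]
orientation: [0.783, 0.622, -0.0, -0.001]
force: [-0.3, 0.3, 0.5]
gripper_width: 0.699
grasp_force: 0.0
```

```bash
python3 - <<'E'
from rig import bot; from h import *
c=cam('top',bot);s=cam('scene',bot);st=bot.get_state()
X,e=tri((c,(382,211.25)),(s,(372.5,289.2)));print('mouth end',X,inbin(X),e)
print(inbin(st['tcp_pos']),st['gripper_width'])
go(st,(.001,-.100,.15),0)
E
```

```text
mouth end [ 0.52074917 -0.21237387  0.07042352] [ 0.00299263 -0.17045505  0.07042352] [np.float64(0.00163682940338891), np.float64(0.001636829403388882)]
[-0.0013633  -0.09931694  0.18884889] 0.7008900326324252
d [ 0.2  2.5 38.8] r [ -0.11  -0.07 -22.03] world [ 0.5082 -0.143   0.15  ]
```

Call:
play_rows:
  series:
    - {"fingers": -0.4, "dx": 0, "dy": 3, "dz": 0, "rx": 0, "ry": 0, "rz": -8}
    - {"fingers": -0.4, "dx": 0, "dy": 3, "dz": 10, "rx": 0, "ry": 0, "rz": -16}
    - {"fingers": -0.4, "dx": 0, "dy": 3, "dz": 25, "rx": 0, "ry": 0, "rz": -22}
    - {"fingers": -0.4, "dx": 0, "dy": 3, "dz": 38, "rx": 0, "ry": 0, "rz": -22}
    - {"fingers": -0.4, "dx": 0, "dy": 3, "dz": 38, "rx": 0, "ry": 0, "rz": -22}
    - {"fingers": -0.4, "dx": 0, "dy": 3, "dz": 38, "rx": 0, "ry": 0, "rz": -22}

```text
time_s: 7.75
tcp_pos: [0.5091, -0.1431, 0.1517]
orientation: [0.652, 0.758, -0.0, -0.001]
force: [1.2, -0.5, 0.4]
gripper_width: 0.7
grasp_force: 0.0
```

```bash
python3 - <<'E'
from rig import bot; from h import *
s=cam('scene',bot);st=bot.get_state()
print(inbin(st['tcp_pos']),st['gripper_width'],st['joint_pos'].round(2))
go(st,(.0015,-.100,.0465),0)
i=cv2.resize(s['img'][180:330,280:440],None,fx=4,fy=4,interpolation=2);cv2.imwrite('pics/pre.png',i[:,:,::-1])
E
```

```text
[ 0.00224312 -0.1005964   0.1522135 ] 0.702196894192393 [-0.49  0.5   1.74  0.    0.9  -0.64]
d [  0.6  -0.8 105.7] r [ 0.01  0.   -0.06] world [ 0.5087 -0.1429  0.0465]
```

View pics/pre.png

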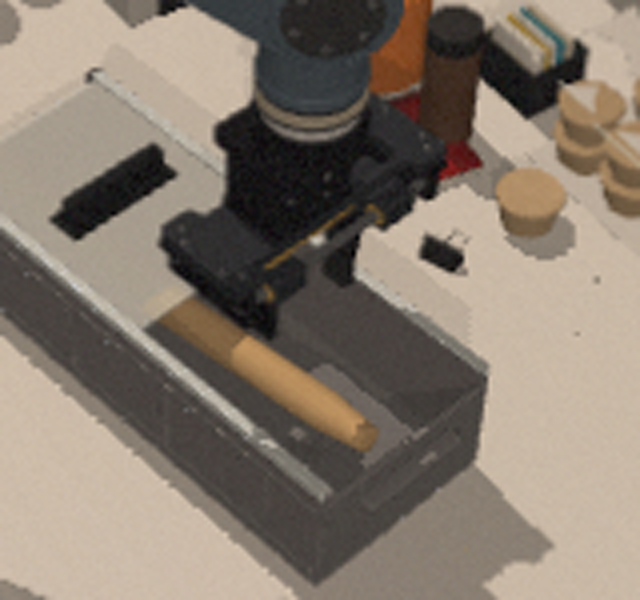

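The fingers straddle the pin, which reaches from crop (180,310) to its mouth end at (368,437). The lid stayed open, with its bar at (115,190).

Call:
play_rows:
  series:
    - {"fingers": -0.4, "dx": 0, "dy": -1, "dz": 30, "rx": 0, "ry": 0, "rz": 0}
    - {"fingers": -0.4, "dx": 0, "dy": -1, "dz": 65, "rx": 0, "ry": 0, "rz": 0}
    - {"fingers": -0.4, "dx": 0, "dy": -1, "dz": 90, "rx": 0, "ry": 0, "rz": 0}
    - {"fingers": -0.4, "dx": 0, "dy": -1, "dz": 100, "rx": 0, "ry": 0, "rz": 0}
    - {"fingers": -0.4, "dx": 0, "dy": -1, "dz": 104, "rx": 0, "ry": 0, "rz": 0}
    - {"fingers": -0.4, "dx": 0, "dy": -1, "dz": 105, "rx": 0, "ry": 0, "rz": 0}
    - {"fingers": -0.4, "dx": 0, "dy": -1, "dz": 105, "rx": 0, "ry": 0, "rz": 0}

```text
time_s: 8.5
tcp_pos: [0.5092, -0.1442, 0.0482]
orientation: [0.652, 0.758, 0.0, 0.001]
force: [0.6, 0.3, 1.0]
gripper_width: 0.699
grasp_force: 0.0
```

Call:
play_rows:
  series:
    - {"fingers": 1, "dx": 0, "dy": 0, "dz": 1.5, "rx": 0, "ry": 0, "rz": 0}
    - {"fingers": 1, "dx": 0, "dy": 0, "dz": 1.5, "rx": 0, "ry": 0, "rz": 0}
    - {"fingers": 1, "dx": 0, "dy": 0, "dz": 1.5, "rx": 0, "ry": 0, "rz": 0}
    - {"fingers": 1, "dx": 0, "dy": 0, "dz": 1.5, "rx": 0, "ry": 0, "rz": 0}
    - {"fingers": 1, "dx": 0, "dy": 0, "dz": 1.5, "rx": 0, "ry": 0, "rz": 0}
    - {"fingers": 1, "dx": 0, "dy": 0, "dz": 1.5, "rx": 0, "ry": 0, "rz": 0}
    - {"fingers": 1, "dx": 0, "dy": 0, "dz": 1.5, "rx": 0, "ry": 0, "rz": 0}
    - {"fingers": 1, "dx": 0, "dy": 0, "dz": 1.5, "rx": 0, "ry": 0, "rz": 0}
  squeeze: 15

```text
time_s: 9.3
tcp_pos: [0.5087, -0.144, 0.0458]
orientation: [0.652, 0.758, 0.0, 0.0]
force: [0.0, 0.3, 1.7]
gripper_width: 0.339
grasp_force: 15.0
```

```bash
python3 - <<'E'
import numpy as np
py,pz=127,24; ty,tz=-101,46.5
for f,l in((0,2),(1.5,3),(3,3),(5,3),(7,3),(9,3),(11,3),(12,3)):
    a=np.radians(f);v=np.array([ty-py,tz-pz])
    n=np.array([v[0]*np.cos(a)+v[1]*np.sin(a),-v[0]*np.sin(a)+v[1]*np.cos(a)])
    d=n-v;print(f,'dx',d[0].round(1),'dz',-(d[1]+l).round(1))
E
```

```text
0 dx 0.0 dz -2.0
1.5 dx 0.7 dz -9.0
3 dx 1.5 dz -14.9
5 dx 2.8 dz -22.8
7 dx 4.4 dz -30.6
9 dx 6.3 dz -38.4
11 dx 8.5 dz -46.1
12 dx 9.7 dz -49.9
```

Call:
play_rows:
  series:
    - {"fingers": 1, "dx": 0, "dy": 0, "dz": 0, "rx": 0, "ry": 0, "rz": 0}
    - {"fingers": 1, "dx": 0, "dy": 0, "dz": 0, "rx": 0, "ry": 0, "rz": 0}
  squeeze: 50

```text
time_s: 9.5
tcp_pos: [0.5087, -0.144, 0.0458]
orientation: [0.652, 0.758, 0.0, 0.0]
force: [1.0, -0.6, 3.6]
gripper_width: 0.33
grasp_force: 50.0
```

Call:
play_rows:
  series:
    - {"fingers": 1, "dx": 0, "dy": 0, "dz": -2, "rx": 0, "ry": 0, "rz": 0}
    - {"fingers": 1, "dx": 0.7, "dy": 0, "dz": -9, "rx": 0, "ry": -1.5, "rz": 0}
    - {"fingers": 1, "dx": 1.5, "dy": 0, "dz": -15, "rx": 0, "ry": -3, "rz": 0}
    - {"fingers": 1, "dx": 2.8, "dy": 0, "dz": -23, "rx": 0, "ry": -5, "rz": 0}
    - {"fingers": 1, "dx": 4.4, "dy": 0, "dz": -31, "rx": 0, "ry": -7, "rz": 0}
    - {"fingers": 1, "dx": 6.3, "dy": 0, "dz": -38, "rx": 0, "ry": -9, "rz": 0}
    - {"fingers": 1, "dx": 8.5, "dy": 0, "dz": -46, "rx": 0, "ry": -11, "rz": 0}
    - {"fingers": 1, "dx": 9.7, "dy": 0, "dz": -50, "rx": 0, "ry": -12, "rz": 0}

```text
time_s: 10.3
tcp_pos: [0.5058, -0.1334, 0.0956]
orientation: [0.648, 0.755, -0.069, 0.079]
force: [-0.5, 0.1, -1.4]
gripper_width: 0.332
grasp_force: 50.0
```

```bash
python3 - <<'E'
from rig import bot; from h import *
s=cam('scene',bot);st=bot.get_state()
p=inbin(st['tcp_pos']);R=Ro.from_euler('z',-TH)*Ro.from_quat(st['orientation']);print(p,R.as_matrix().round(3).tolist(),st['force'].round(1),st['wrist_torque'].round(2))
# expected pin in bin: start TCP->pin; rel to tool at grasp (lean 0)
T0=np.array([0,-.101,.0458]);R0=Ro.from_matrix(np.array([[0,1,0],[1,0,0],[0,0,-1.]]))
u=s['img'][180:330,280:440]; 
im=cv2.resize(u,None,fx=4,fy=4,interpolation=2)[:,:,::-1].copy()
me=np.array([.002,-.170,.0656]);he=np.array([.002,.127,.024])
for q in(me,he):
    w=p+R.apply(R0.inv().apply(q-T0));px=(proj(s,B(O,TH,w))[0]-[280,180])*4;print('pred',w.round(4),px.round(0));cv2.circle(im,tuple(int(v) for v in px),4,(0,0,255),1)
cv2.imwrite('pics/tilt.png',im)
E
```

```text
[ 0.00011291 -0.08969537  0.095892  ] [[-0.002, 1.0, -0.001], [0.978, 0.001, -0.208], [-0.208, -0.002, -0.978]] [-0.6  0.8 -1.7] [ 0.13 -0.09  0.05]
pred [ 0.0023 -0.1531  0.1296] [353. 368.]
pred [0.0017 0.1288 0.0271] [ 84. 247.]
```

View pics/tilt.png

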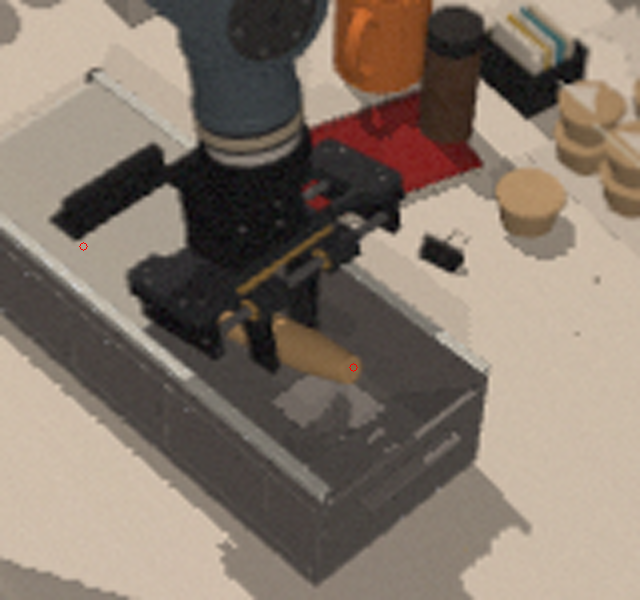

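The pin's mouth end, at crop (355,370), sits on its predicted spot (353,368). So it has not slipped, it hangs free at 1.7 N, and I now pull along its axis.

Call:
play_rows:
  series:
    - {"fingers": 1, "dx": -12, "dy": 0, "dz": -1.7, "rx": 0, "ry": 0, "rz": 0}
    - {"fingers": 1, "dx": -35, "dy": 0, "dz": -5, "rx": 0, "ry": 0, "rz": 0}
    - {"fingers": 1, "dx": -60, "dy": 0, "dz": -8.5, "rx": 0, "ry": 0, "rz": 0}
    - {"fingers": 1, "dx": -85, "dy": 0, "dz": -12, "rx": 0, "ry": 0, "rz": 0}
    - {"fingers": 1, "dx": -110, "dy": 0, "dz": -15.5, "rx": 0, "ry": 0, "rz": 0}
    - {"fingers": 1, "dx": -135, "dy": 0, "dz": -19, "rx": 0, "ry": 0, "rz": 0}
    - {"fingers": 1, "dx": -160, "dy": 0, "dz": -22.5, "rx": 0, "ry": 0, "rz": 0}
    - {"fingers": 1, "dx": -180, "dy": 0, "dz": -25, "rx": 0, "ry": 0, "rz": 0}

```text
time_s: 11.15
tcp_pos: [0.5323, -0.3059, 0.1578]
orientation: [0.649, 0.754, -0.068, 0.079]
force: [-0.1, -0.2, -0.7]
gripper_width: 0.327
grasp_force: 50.0
```

```bash
cat >> h.py <<'E'
def pins(st):
    p=inbin(st['tcp_pos']);R=Ro.from_euler('z',-TH)*Ro.from_quat(st['orientation'])
    T0=np.array([0,-.101,.0458]);R0=Ro.from_matrix(np.array([[0,1,0],[1,0,0],[0,0,-1.]]))
    return p,[p+R.apply(R0.inv().apply(q-T0)) for q in(np.array([.002,-.170,.0656]),np.array([.002,.127,.024]))]
E
python3 - <<'E'
from rig import bot; from h import *
st=bot.get_state();p,e=pins(st);print(p,e,st['force'].round(1),st['joint_pos'].round(2))
go(st,(.0,-.27,.29),0,12)
go(st,(.0,-.11,.225),0,-8)
E
```

```text
[ 0.00036492 -0.26466245  0.15781455] [array([ 0.00228561, -0.32803797,  0.19153242]), array([ 0.002634  , -0.04618467,  0.0890719 ])] [-0.1 -0.2 -0.7] [-0.63  0.55  1.62 -0.2   0.82 -0.65]
d [ -32.7   -0.3 -128.2] r [-0.01  0.   -0.07] world [ 0.5327 -0.3112  0.29  ]
d [137.3  -0.5 -97.9] r [ 0.   20.   -0.07] world [ 0.5087 -0.1531  0.225 ]
```

Call:
play_rows:
  series:
    - {"fingers": 1, "dx": -5, "dy": 0, "dz": -20, "rx": 0, "ry": 0, "rz": 0}
    - {"fingers": 1, "dx": -11, "dy": 0, "dz": -45, "rx": 0, "ry": 0, "rz": 0}
    - {"fingers": 1, "dx": -17, "dy": 0, "dz": -70, "rx": 0, "ry": 0, "rz": 0}
    - {"fingers": 1, "dx": -22, "dy": 0, "dz": -90, "rx": 0, "ry": 4, "rz": 0}
    - {"fingers": 1, "dx": -22, "dy": 0, "dz": -95, "rx": 0, "ry": 9, "rz": 0}
    - {"fingers": 1, "dx": -22, "dy": 0, "dz": -95, "rx": 0, "ry": 14, "rz": 0}
    - {"fingers": 1, "dx": -22, "dy": 0, "dz": -95, "rx": 0, "ry": 18, "rz": 0}
    - {"fingers": 1, "dx": -22, "dy": 0, "dz": -95, "rx": 0, "ry": 20, "rz": 0}

```text
time_s: 11.95
tcp_pos: [0.5323, -0.3074, 0.2546]
orientation: [0.651, 0.756, 0.046, -0.053]
force: [0.2, 0.7, -1.5]
gripper_width: 0.33
grasp_force: 50.0
```

```bash
python3 - <<'E'
from rig import bot; from h import *
st=bot.get_state();p,e=pins(st);print(p,e,st['force'].round(1),st['joint_pos'].round(2))
go(st,(.0,-.11,.215),0,-8)
E
```

```text
[ 1.85844559e-04 -2.66101927e-01  2.54644976e-01] [array([ 0.00207741, -0.33720734,  0.26451825]), array([ 0.00251248, -0.03730922,  0.26521493])] [ 0.2  0.7 -1.5] [-0.75  0.52  1.35  0.09  1.38 -0.92]
d [149.   -0.4  61.3] r [ 0.04 -0.11 -0.08] world [ 0.5087 -0.1531  0.215 ]
```

Call:
play_rows:
  series:
    - {"fingers": 1, "dx": 15, "dy": 0, "dz": 6, "rx": 0, "ry": 0, "rz": 0}
    - {"fingers": 1, "dx": 40, "dy": 0, "dz": 16, "rx": 0, "ry": 0, "rz": 0}
    - {"fingers": 1, "dx": 70, "dy": 0, "dz": 29, "rx": 0, "ry": 0, "rz": 0}
    - {"fingers": 1, "dx": 100, "dy": 0, "dz": 41, "rx": 0, "ry": 0, "rz": 0}
    - {"fingers": 1, "dx": 130, "dy": 0, "dz": 53, "rx": 0, "ry": 0, "rz": 0}
    - {"fingers": 1, "dx": 145, "dy": 0, "dz": 60, "rx": 0, "ry": 0, "rz": 0}
    - {"fingers": 1, "dx": 149, "dy": 0, "dz": 61, "rx": 0, "ry": 0, "rz": 0}
    - {"fingers": 1, "dx": 149, "dy": 0, "dz": 61, "rx": 0, "ry": 0, "rz": 0}

```text
time_s: 12.75
tcp_pos: [0.5098, -0.1515, 0.2155]
orientation: [0.65, 0.757, 0.045, -0.052]
force: [0.4, 0.3, -1.0]
gripper_width: 0.329
grasp_force: 50.0
```

```bash
python3 - <<'E'
from rig import bot; from h import *
s=cam('scene',bot);t=cam('top',bot);st=bot.get_state();p,e=pins(st);print(p,e,st['force'].round(1),np.abs(st['joint_vel']).max())
a=s['img'][130:430,260:560][:,:,::-1].copy();b=t['img'][150:300,110:510][:,:,::-1].copy()
for q in e:
    for im,c,o in((a,s,(260,130)),(b,t,(110,150))):
        cv2.circle(im,tuple(int(round(v)) for v in proj(c,B(O,TH,q))[0]-o),2,(0,0,255),1)
o=np.zeros((600,800,3),np.uint8);o[:300,:800]=cv2.resize(b,None,fx=2,fy=2);o[300:,:300]=a
o[300:600,310:760]=cv2.resize(a[30:180,:225],None,fx=2,fy=2)
cv2.imwrite('pics/end.png',o)
E
```

```text
[ 0.00173276 -0.10964773  0.215725  ] [array([ 0.00366754, -0.18071312,  0.22587428]), array([0.00387777, 0.11918571, 0.22541497])] [ 0.1 -1.3 -1. ] 0.004275445134204933
```

View pics/end.png

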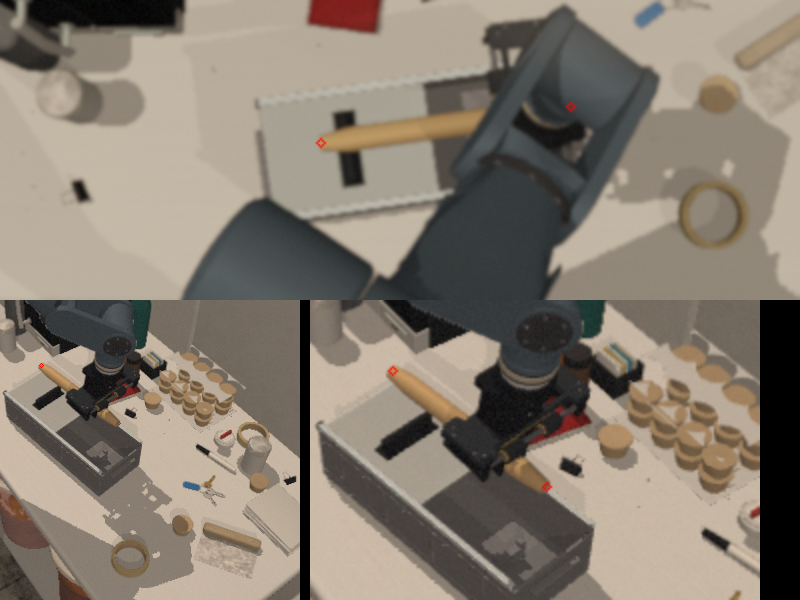

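Both predicted pin ends (red marks) fall on the pin's real ends. The pin is level over the bin with its underside about 97 mm above the rails, the lid is still open, and the shaker, cup and tape are where they were.

```bash
python3 -c "
from rig import bot
print(bot.sign_off())"
```

```text
the job is handed in; nothing more can be done
None
```

I slid the lid back to its stop and left it open, then drew the pin out on the slant; it is held level about 97 mm above the bin's rails, the bystanders look unmoved, and the job was handed in at about 13 s.

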